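Seat the stage plate of a stereo microscope

TASK

First swing the stage clip that lies across the empty round recess of the microscope base outward with a fingertip, until it is clear of the recess. Then push the loose black stage plate across the base with the fingertips until it drops into the recess, fully home: flat and flush with the base. Do not pick the plate up or tip it on edge, and leave the other clip swung out and the eyepiece, dish and jar where they stand.

Things in the scene. Friction and masses are not known exactly. Their poses are not given: they have to be found in the camera images.
- stand: White microscope stand, fixed. Base 330 mm (own x) by 210 mm (own y), flat top 45 mm above the bench. Origin: centre of its underside. Own +x is the rear: a 25 mm pole, axis at x = 135 mm, 415 mm tall, bears a focus block (about 60 mm square, knobs to 68 mm on each side) from 190 mm up; the head is swung round behind it, beyond the base. Nothing overhangs the recess.
- recess (a point): Centre of the floor of the round recess in the base's top: 87 mm diameter, 6 mm deep (floor 39 mm above the bench), rim level with the base top, grey floor. At (-25, 0) mm in the stand's frame; axes as the stand's.
- stage_plate: Loose plain plastic disc, 84 mm diameter, 6 mm thick, about 40 g, black face up. Origin: centre of its underside; z is its axis. It starts flat on the base in front of (-x of) the recess, at its rim or a little over it. Pushed across, its leading edge dips into the recess when the centres are about 11 mm apart; it fits with 1.5 mm play all round, then flush.
- clip (a joint): Angle of the stage clip on the stand's +y side. 0: strip points from its post to the recess centre; grows as the free end swings outward (clockwise from above), stop at 2.0 rad. Clear of the recess from 1.1 rad. Stiff (0.03 N m, under 1 N at the tip), stays where left. Starts between 0 and 0.45, across the recess.
- clip_post (a point): Foot, on the base's top face, of the fixed post on which the clip turns: a steel post 11.6 mm in diameter, 11 mm tall, 56 mm from the recess centre, at (11, 43) mm in the stand's frame.
- clip_tip (a point): Point on the clip's free end, 47.5 mm from the post's axis, 7 mm above the base top. The clip is a straight steel strip 9 mm wide, 2 to 4.5 mm above the base top; its last 8 mm bend up to 12 mm above the base top, ending 52 mm from the post's axis.
- clip_b (a joint): Angle of the other, equal clip on the stand's -y side, its post at (11, -43) mm in the stand's frame: 0 points at the recess centre, grows as it swings outward (anticlockwise seen from above). It is swung out already (about 1.6 to 1.9 rad) and stays so.
- eyepiece: Bystander: spare black eyepiece standing on the bench, 37 mm widest diameter, 50 mm tall; origin at the centre of its underside. Leave it alone.
- dish: Bystander: closed clear culture dish on the bench, 58 mm diameter, 14 mm tall; origin at the centre of its underside. Leave it alone.
- jar: Bystander: small glass specimen jar with a white cap on the bench, 44 mm diameter, 58 mm tall; origin at the centre of its underside. Leave it alone.
Mind the look-alikes: they are no part of the job. There is more than one size of the stage_plate; the one meant has the size given above.

How it is judged:
On the way, in this order (a step that is already met when the one before it is completed fails the run):
1. the clip is swung outward, clear of the recess (value of joint clip above 1.1 rad), for 0.2 s.
2. the plate has dropped into the recess (horizontal distance between stage_plate and recess below 0.004 m and z of stage_plate in the frame of recess below 0.002 m), for 0.2 s.
At the end, for the whole second after the job is handed in: Both clips are clear of the recess (over 1.1 rad); the plate lies in the recess, its centre within 4 mm of the recess centre, its underside within 1.5 mm of the recess floor, level within 0.03 rad, and at rest (value of joint each of clip, clip_b above 1.1 rad and horizontal distance between stage_plate and recess below 0.004 m and z of stage_plate in the frame of recess below 0.0015 m and angle between stage_plate's own z axis and vertical below 0.03 rad and linear speed of stage_plate below 0.01 m/s); the robot touches nothing.
It fails at once if the plate is lifted more than 5 mm off the base top (z of stage_plate in the frame of recess above 0.011 m).
It fails at once if the plate is tipped up more than 0.3 rad (angle between stage_plate's own z axis and vertical above 0.3 rad).
It fails at once if the other clip is pushed in over the recess (value of joint clip_b below 1.1 rad).
It fails at once if the eyepiece, the dish or the jar is moved more than 20 mm (distance of any of eyepiece, dish, jar from where it was at the start of the episode above 0.02 m).
It also fails if it takes over 48 s, if anything falls off the work surface, if the arm or the gripper's body presses on something with over 40 N, if the wrist force passes 120 N, or if a joint passes its speed limit or range.

ROBOT

A 6-joint arm with a two-finger parallel gripper is mounted at the origin on the work surface. World frame = base frame: x ahead of the robot, y to its left, z up, the work surface at z = 0. Lengths are in m, angles in rad, forces in N, time in s.
With the tool pointing down it reaches from about 0.375 to 0.975 m from the base axis. Payload 3.8 kg.
Tool frame: the origin (TCP) lies at the very end of the fingers, on their centre line; the grasp point (between the pads) lies 19 mm behind it; z points along the fingers, y is the line along which they close (so a half turn about z gives the same grasp; the last joint's range is limited). The gripper opens to 85 mm and grips with 20 to 120 N. Pads are 22 mm wide; open, the fingers measure 114 mm over their backs; the gripper's body (76 mm by 85 mm) begins 54 mm behind the grasp point. The pads swing forward as they close: fully open they stand 13 mm farther back than shut.
Start: joints at [-0.037, 0.264, 1.604, -0, 1.274, -0.037], TCP at [0.675, -0, 0.201] pointing down, gripper open.
Joint ranges: [-2.63, 2.63], [-0.94, 2.18], [0.31, 2.57], [-1.31, 4.45], [0, 2.66], [-2.55, 2.55]. Speed limits (rad/s): [2.57, 2.57, 3.14, 3.14, 3.14, 3.14].

INTERFACE

Orientations are given as a rotation vector (axis times angle).
In Python, from workcell import * gives the robot as it stands.
- The arm moves only by the shell command python3 -m crank 'ROWS' [OPENING] [FORCE]. ROWS is JSON, a list that holds one entry, the list of rows, each a list of 6 numbers: the shift along the tool's x, y, z in cm, then the turn, a rotation vector about the tool's x, y, z in rad. In form: [[[dx, dy, dz, ax, ay, az], ...]]. A call has 1 to 8 rows; each row shifts and turns the commanded pose from where the row before left it, along the tool's axes as they then stand; what a row does not reach is not made up. A row lasts 1/12 s, in which the tool goes at most 41.7 mm and 7.16 degrees, less where a joint would pass 70% of its speed; a pose out of reach is approached as far as the arm can. A call with a gripper value outside its range is refused whole. OPENING is the finger opening in cm, from 0 to 8.54, set as the call begins (- or left out, the last holds). The fingers move at their own pace and stop on an object; FORCE is the grip in N (left out, the last holds). Time passes only in rows, so rows that do not move let the fingers close. It gives the time, the measured TCP pose, the force, the opening and the grip force at its end, in the units of the state.
- read_state(): the state, without advancing time (a new reading comes with each control period).
- read_camera(name): name is "scene" or "side" or "wrist"; returns the picture (420x560x3 uint8, blue, green, red); there is no depth.
- camera_model(name): a dict with "camera_matrix" (3x3 intrinsics, pixels), "R" (3x3) and "t" (3): a world point X has camera coordinates R X + t. Camera axes: x right, y down, z forward; pixel columns grow to the right and rows downward; lengths in m; the calibration is good to about 2 mm. A picture is of the moment at which its call begins: read the wrist's pose just before it. camera_model takes no time and is no camera call; for the wrist camera it gives the pose at the moment of the call.
- finish_job(): hands the job in; it is judged then, once.
The state is a dict: "time": time; "q": joint angles; "joint_vel": joint speeds; "joint_torque": joint torques, N m; "tool_pos": TCP position; "tcp_rot": TCP orientation; "wrist_force": force on the tool from outside, world axes, zero at the start; "torque": the same for the moment, N m; "width": opening from 0.0 (shut) to 1.0 (fully open); "grip_force": force on a finger pad.
Only numpy, scipy, OpenCV 4.12 (cv2) and the standard library are available. Lean on these libraries where they do the work, as an engineer would, in place of code of your own. Each camera call takes 0.05 s, during which the arm holds its last target. There are 200 camera calls.

## Working session

There is one attempt and no reset: what is moved stays moved. The work goes in short steps, Python scripts to look and compute and a shell command to move; the robot and the scene stay as the last step left them, time stands still between calls to the robot, and variables do not carry over. Pictures are saved under pics/ and viewed, at most 10 in all, crops included, and the job is handed in when it is done.

```bash
mkdir -p pics; python3 - <<'E'
from workcell import *
import cv2,numpy as np
s=read_state();print(s['time'],s['tool_pos'],s['tcp_rot'],s['width'])
for n in ("scene","wrist"):
    m=camera_model(n);print(n,np.round(m["camera_matrix"],1).tolist(),np.round(m["R"],3).tolist(),np.round(m["t"],3).tolist())
    cv2.imwrite(f"pics/{n}0.png",read_camera(n))
E
```

```text
0.0 [6.74202447e-01 9.11222660e-06 1.99746096e-01] [-2.2202944  -2.22030456  0.00244143] 1.0026373219615994
scene [[390.2, 0.0, 280.5], [0.0, 390.2, 210.2], [0.0, 0.0, 1.0]] [[0.634, 0.773, -0.008], [0.526, -0.438, -0.729], [-0.567, 0.458, -0.685]] [-0.317, -0.272, 1.035]
wrist [[332.7, 0.0, 274.8], [0.0, 332.7, 209.5], [0.0, 0.0, 1.0]] [[1.0, -0.0, -0.003], [0.001, -0.965, 0.264], [-0.003, -0.264, -0.965]] [-0.674, -0.034, 0.379]
```

View pics/scene0.png

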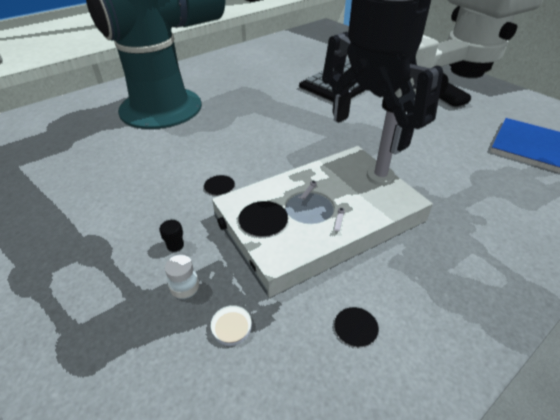

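View pics/wrist0.png

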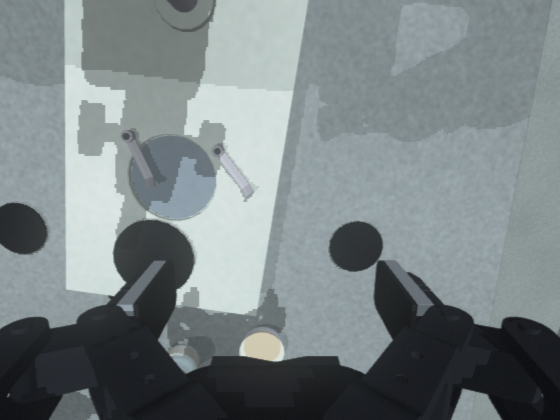

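The wrist picture (image right = world +x, up = +y) shows the recess at (172,177). The clip lying across it has its post at (128,135) and tip near (152,180). The swung-out clip's post is at (218,150), and the pole is at (185,5).
There are three black discs: (22,228) on the bench, (153,255) on the base in front of the recess, and (355,246) on the bench. The one on the base fits the description, so I'll check its size in a crop.

```bash
cat > h.py <<'E'
from workcell import *
import cv2,numpy as np
def ray(m,uv,z):
    K,R,t=(np.array(m[k]) for k in("camera_matrix","R","t"))
    uv=np.atleast_2d(uv).astype(float); C=-R.T@t
    d=np.c_[uv,np.ones(len(uv))]@np.linalg.inv(K).T@R
    return C+d*((z-C[2])/d[:,2])[:,None]
def proj(m,X):
    K,R,t=(np.array(m[k]) for k in("camera_matrix","R","t"))
    p=(np.atleast_2d(X)@R.T+t)@K.T; return p[:,:2]/p[:,2:]
def circ(P):
    A=np.c_[2*P[:,:2],np.ones(len(P))];b=(P[:,:2]**2).sum(1)
    s=np.linalg.lstsq(A,b,rcond=None)[0]; return s[:2],np.sqrt(s[2]+s[:2]@s[:2])
E
python3 - <<'E'
from h import *
im=cv2.imread("pics/wrist0.png");m=camera_model("wrist")
g=im.max(2);k=(g<40).astype(np.uint8)
for n,(c,z) in {"L":((22,228),0.006),"base":((153,255),0.051),"R":((355,246),0.006)}.items():
    w=np.zeros_like(k);cv2.circle(w,c,46,1,-1)
    cs,_=cv2.findContours(k&w,0,1);q=max(cs,key=cv2.contourArea)[:,0]
    # use left/upper part free of fingers
    dd=q-np.array(c); r=np.hypot(*dd.T); sel=(r<44)
    if n=="base": sel&=(q[:,1]<285)&((q[:,0]<150)|(q[:,1]<257))
    if n=="R": sel&=(q[:,0]<372)
    print(n,*[np.round(x*1000,1) for x in circ(ray(m,q[sel],z))],sel.sum())
e=ray(m,[(65,290),(258,312),(300,90),(65,100)],.045);print(np.round(e*1000))
for nm,p,z in(("postA",(128,135),.056),("tipA",(153,182),.056),("postB",(218,150),.056),("tipB",(251,194),.055),("recess",(172,177),.045)):print(nm,np.round(ray(m,p,z)*1000,1))
cv2.imwrite("pics/c1.png",cv2.resize(im[100:300,60:300],None,fx=3,fy=3,interpolation=2))
E
```

```text
Traceback (most recent call last):
ValueError: max() iterable argument is empty
```

```bash
python3 - <<'E'
from h import *
im=cv2.imread("pics/wrist0.png");m=camera_model("wrist")
g=im.max(2);print(g[228,22],g[245,150],g[246,355]);k=(g<70).astype(np.uint8)
for n,(c,z) in {"L":((22,228),0.006),"base":((153,255),0.051),"R":((355,246),0.006)}.items():
    w=np.zeros_like(k);cv2.circle(w,c,46,1,-1)
    cs,_=cv2.findContours(k&w,0,1);q=max(cs,key=cv2.contourArea)[:,0]
    dd=q-np.array(c); r=np.hypot(*dd.T); sel=(r<44)&(q[:,0]>0)
    if n=="base": sel&=(q[:,1]<285)&((q[:,0]<150)|(q[:,1]<257))
    if n=="R": sel&=(q[:,0]<372)
    print(n,*[np.round(x*1000,1) for x in circ(ray(m,q[sel],z))],sel.sum())
e=ray(m,[(65,290),(258,312),(300,90),(65,100)],.045);print(np.round(e*1000))
for nm,p,z in(("postA",(128,135),.056),("tipA",(153,182),.056),("postB",(218,150),.056),("tipB",(251,194),.055),("recess",(172,177),.045)):print(nm,np.round(ray(m,p,z)*1000,1))
cv2.imwrite("pics/c1.png",cv2.resize(im[100:300,60:300],None,fx=3,fy=3,interpolation=2))
E
```

```text
50 61 53
L [376.3 -56.6] 30.3 110
base [546.  -69.9] 37.4 156
R [769.1 -78.7] 30.0 102
[[ 444. -115.   45.]
 [ 655. -141.   45.]
 [ 697.   92.   45.]
 [ 477.   83.   45.]]
postA [[537.2  51.8  56. ]]
tipA [[556.2   7.5  56. ]]
postB [[620.4  38.   56. ]]
tipB [[650.6  -4.6  55. ]]
recess [[571.5  10.5  45. ]]
```

View pics/c1.png

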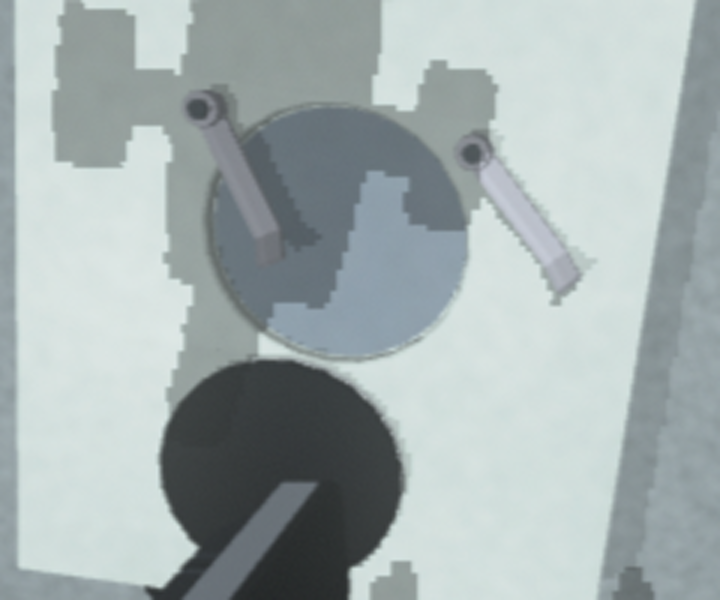

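The plate on the base is clearly larger than the two 60 mm bench discs, so it is the one meant. The clip sits at about 0.31 rad, with its post at (537,52). I'll close the fingers, come down over the recess to the right of the clip and push it toward −x.

```bash
python3 -m crank '[[[0.4,-3.1,3.5,0,0,0],[0.4,-3.1,3.5,0,0,0],[0.4,-3,3.5,0,0,0],[0,0,2,0,0,0],[0,0,0,0,0,0],[0,0,0,0,0,0],[0,0,0,0,0,0]]]' 0 20
python3 - <<'E'
from h import *
cv2.imwrite("pics/w1.png",read_camera("wrist"))
E
```

```text
time: 0.68
tool_pos: [0.5954, 0.0106, 0.0894]
tcp_rot: [2.22, 2.219, 0.004]
wrist_force: [-0.5, -0.0, 0.8]
width: 0.008
grip_force: 0.0
```

View pics/w1.png

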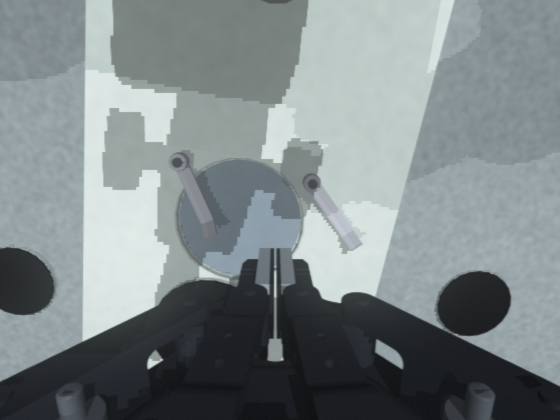

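The shut fingers sit over the recess at about (275,265), right of the clip, whose post is at (178,160) and tip at (209,230). Going down beside it.

```bash
python3 -m crank '[[[0.05,-1,1.5,0,0,0],[0.05,-0.2,1.5,0,0,0],[0,0,1,0,0,0],[0,0,0,0,0,0],[0,0,0,0,0,0]]]'
```

```text
time: 1.15
tool_pos: [0.5822, 0.0116, 0.0482]
tcp_rot: [2.221, 2.221, 0.001]
wrist_force: [-0.0, 0.4, 0.2]
width: -0.003
grip_force: 0.0
```

```bash
python3 -m crank '[[[0,-0.9,0.1,0,0,0],[0,-0.9,0,0,0,0],[0,-0.9,0,0,0,0],[0,-0.9,0,0,0,0],[0,-0.9,0,0,0,0],[0,-0.9,0,0,0,0],[0,-0.9,0,0,0,0],[0,0,0,0,0,0]]]'
python3 -m crank '[[[0,-0.3,0,0,0,0],[0,0,0,0,0,0],[0,1,0,0,0,0],[0,0,-3.5,0,0,0],[-3.5,0,-3.5,0,0,0],[-3.5,0,-3.5,0,0,0],[0,0,0,0,0,0],[0,0,0,0,0,0]]]' 
python3 - <<'E'
from h import *
cv2.imwrite("pics/w2.png",read_camera("wrist"))
E
```

```text
time: 1.82
tool_pos: [0.5154, 0.0118, 0.046]
tcp_rot: [-2.22, -2.22, 0.002]
wrist_force: [-0.8, -0.0, -0.4]
width: -0.001
grip_force: 0.0
time: 2.48
tool_pos: [0.5284, -0.0488, 0.1433]
tcp_rot: [2.221, 2.215, 0.006]
wrist_force: [0.2, -0.5, -0.4]
width: -0.003
grip_force: 0.0
```

View pics/w2.png

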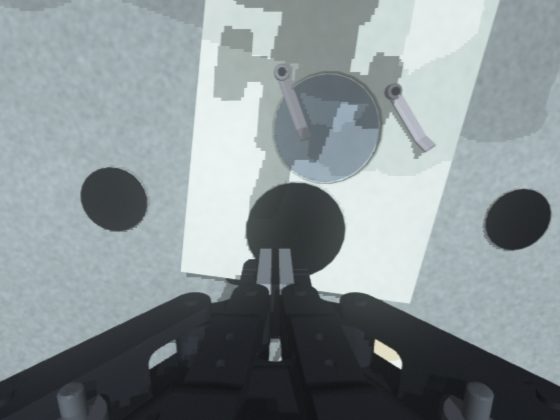

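The clip has not moved: post at (283,72), tip at (305,135). The plate is at (295,230). I'll check where the TCP projects in the picture and re-measure the points.

```bash
python3 - <<'E'
from h import *
m=camera_model("wrist");s=read_state();p=np.array(s['tool_pos']);print(p,s['tcp_rot'])
print(np.round(proj(m,[p,p-[0,0,.02],p+[0,.011,0],p-[0,.011,0]])))
for nm,q,z in(("postA",(283,72),.056),("tipA",(305,135),.056),("postB",(394,91),.056),("tipB",(430,148),.055),("recess",(328,127),.045)):print(nm,np.round(ray(m,q,z)*1000,1))
ms=camera_model("scene");im=read_camera("scene");cv2.imwrite("pics/s2.png",cv2.resize(im[120:300,180:440],None,fx=3,fy=3,interpolation=2))
for nm,X in(("postA",(.537,.052,.056)),("tipA",(.556,.0075,.053)),("postB",(.6204,.038,.056)),("tcp",p)):print(nm,(proj(ms,X)[0]-[180,120])*3)
E
```

```text
[ 0.5264594  -0.04774011  0.14113563] [2.22216819 2.21853839 0.00262653]
[[275. 243.]
 [275. 231.]
 [275. 224.]
 [275. 262.]]
postA [[532.6  51.2  56. ]]
tipA [[549.5   6.7  56. ]]
postB [[614.   38.1  56. ]]
tipB [[645.8  -3.2  55. ]]
recess [[568.4  12.3  45. ]]
postA [404.21850097 183.15220582]
tipA [370.46395371 233.45677676]
postB [486.87698867 264.46943868]
tcp [260.43514172 124.00302881]
```

View pics/s2.png

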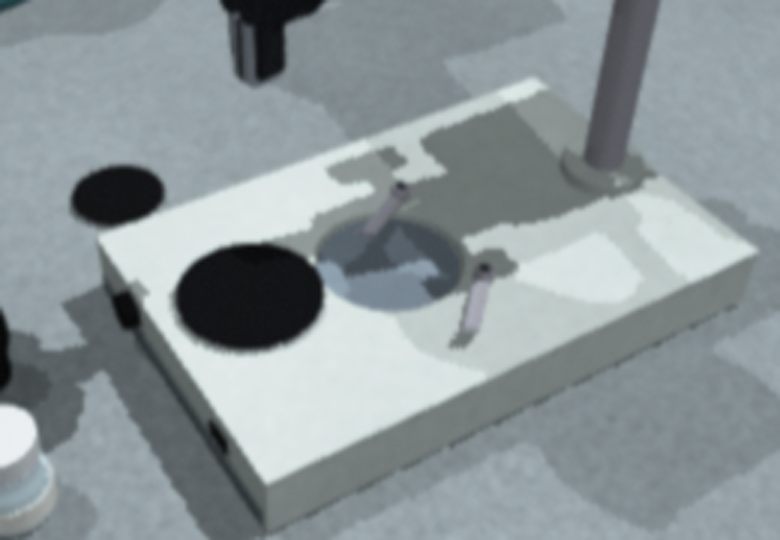

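The fingertips show at (258,82) in the crop, but the TCP projects to (260,124). So the real tips seem to sit well above the reported TCP. I'll quantify that from the scene and side views.

```bash
python3 - <<'E'
from h import *
s=read_state();p=np.array(s['tool_pos']);print(p,s['q'])
ms=camera_model("scene")
for k in (0,.01,.02,.03,.04,.05):print(k,(proj(ms,p+[0,0,k])[0]-[180,120])*3)
md=camera_model("side");im=read_camera("side");u=proj(md,p)[0];print("side tcp",u, [np.round(proj(md,p+[0,0,k])[0],1).tolist() for k in(.02,.04)])
x,y=np.clip(u.astype(int)-[130,100],0,[300,220]);print("crop0",x,y)
c=im[y:y+200,x:x+260].copy();cv2.imwrite("pics/d2.png",cv2.resize(c,None,fx=3,fy=3,interpolation=2))
E
```

```text
[ 0.52507269 -0.04708054  0.13969331] [-1.36978303e-01  3.29653661e-02  1.98467279e+00  4.67309647e-04
  1.12473615e+00 -1.36549746e-01]
0 [259.8969824  124.55626751]
0.01 [259.28650873 109.00487261]
0.02 [258.66224583  93.10220635]
0.03 [258.02372115  76.83623112]
0.04 [257.37044031  60.19435296]
0.05 [256.70188582  43.16338897]
side tcp [287.5204065  200.59183186] [[287.5, 191.9], [287.5, 182.7]]
crop0 157 100
```

View pics/d2.png

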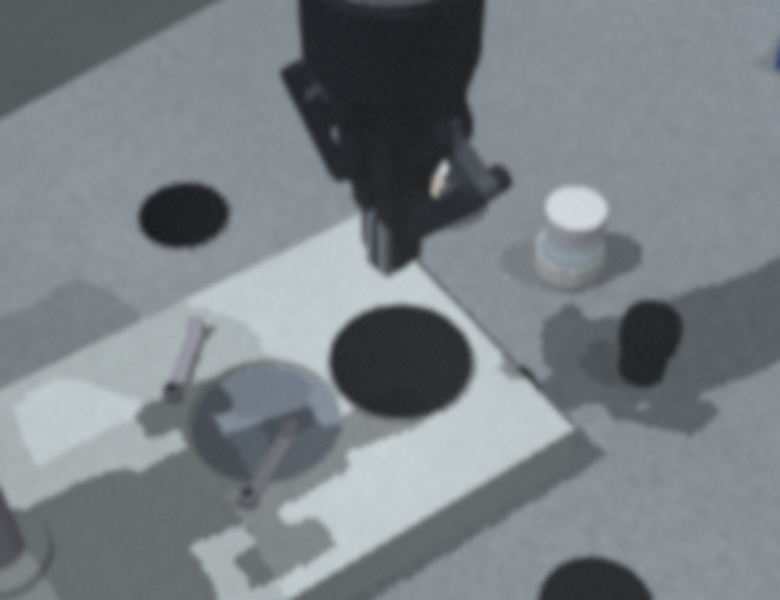

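The pictures show the plate at (400,360), the clip still across the recess, and the tip bottom at (390,270) against the predicted (391,302). Scene and side views agree that the real tips sit about 25 mm above the reported TCP, so my pass went over the clip. I'll go back beside the clip and step down slowly, using the force reading to find the recess floor.

```bash
python3 -m crank '[[[2.9,2.8,0,0,0,0],[2.9,2.8,0,0,0,0],[0,0,3,0,0,0],[0,0,3,0,0,0],[0,0,3,0,0,0],[0,0,0,0,0,0],[0,0,0,0,0,0],[0,0,0,0,0,0]]]'; python3 -m crank '[[[0,0,0,0,0,0],[0,0,0,0,0,0]]]'
```

```text
time: 3.3
tool_pos: [0.581, 0.0113, 0.0505]
tcp_rot: [-2.22, -2.222, 0.001]
wrist_force: [-0.1, -0.1, 0.9]
width: 0.002
grip_force: 0.0
time: 3.47
tool_pos: [0.5829, 0.0107, 0.0527]
tcp_rot: [2.219, 2.219, 0.004]
wrist_force: [1.0, 0.6, 0.4]
width: 0.002
grip_force: 0.0
```

```bash
for i in 1; do python3 -m crank '[[[0,0,0.5,0,0,0],[0,0,0.5,0,0,0],[0,0,0.5,0,0,0],[0,0,0,0,0,0],[0,0,0,0,0,0]]]'; done; python3 -m crank '[[[0,0,0.3,0,0,0],[0,0,0.3,0,0,0],[0,0,0,0,0,0],[0,0,0,0,0,0]]]'; python3 - <<'E'
from h import *
p=np.array(read_state()['tool_pos']);md=camera_model("side");im=read_camera("side")
u=proj(md,p)[0];x,y=u.astype(int)-[100,75];print(p,(u-[x,y])*4)
cv2.imwrite("pics/d3.png",cv2.resize(im[y:y+150,x:x+200],None,fx=4,fy=4,interpolation=2))
E
```

```text
time: 3.88
tool_pos: [0.5802, 0.0107, 0.0346]
tcp_rot: [-2.221, -2.221, 0.002]
wrist_force: [-0.1, -0.6, 0.3]
width: -0.001
grip_force: 0.0
time: 4.22
tool_pos: [0.5807, 0.0108, 0.029]
tcp_rot: [-2.221, -2.221, 0.001]
wrist_force: [-0.1, -0.1, -0.7]
width: 0.003
grip_force: 0.0
[0.5806506  0.01078201 0.02897686] [402.49166096 303.83366556]
```

View pics/d3.png

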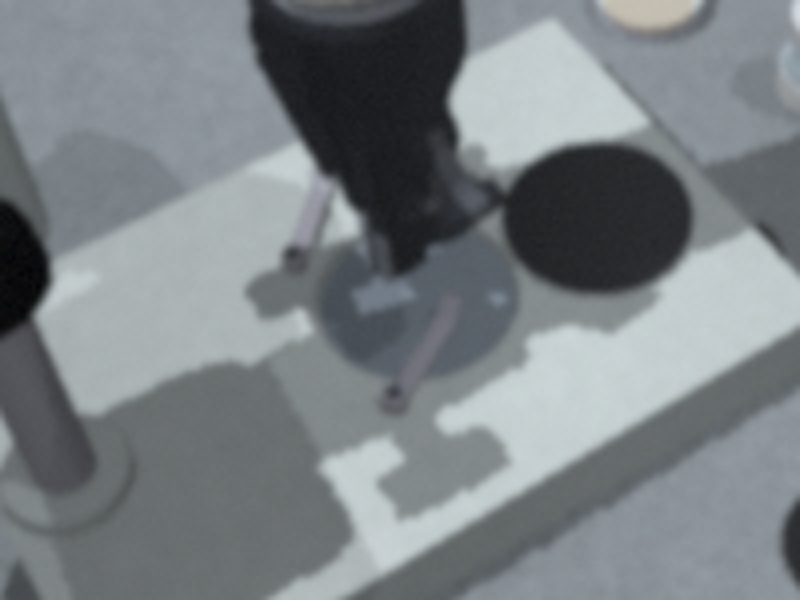

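The tips, at about (395,278), are still above the recess floor. No force yet, so I keep stepping down.

```bash
for i in 1; do python3 -m crank '[[[0,0,0.3,0,0,0],[0,0,0,0,0,0],[0,0,0,0,0,0]]]'|egrep 'pos|force'; python3 -m crank '[[[0,0,0.3,0,0,0],[0,0,0,0,0,0],[0,0,0,0,0,0]]]'|egrep 'pos|force';  done
```

```text
tool_pos: [0.5807, 0.0108, 0.0261]
wrist_force: [-0.1, 0.6, -0.4]
grip_force: 0.0
tool_pos: [0.5807, 0.0108, 0.0231]
wrist_force: [-0.6, 0.4, -0.1]
grip_force: 0.0
```

```bash
python3 -m crank '[[[0,0,0.2,0,0,0],[0,0,0,0,0,0],[0,0,0,0,0,0]]]'|egrep 'pos|wrist'; python3 -m crank '[[[0,0,0.2,0,0,0],[0,0,0,0,0,0],[0,0,0,0,0,0]]]'|egrep 'pos|wrist'; python3 -m crank '[[[0,0,0.2,0,0,0],[0,0,0,0,0,0],[0,0,0,0,0,0]]]'|egrep 'pos|wrist'
```

```text
tool_pos: [0.5808, 0.0108, 0.0212]
wrist_force: [-1.2, 0.7, -0.6]
tool_pos: [0.5808, 0.0108, 0.0191]
wrist_force: [-1.2, -0.7, -0.7]
tool_pos: [0.5807, 0.0108, 0.0171]
wrist_force: [-0.5, -0.0, 0.7]
```

```bash
python3 -m crank '[[[0,0,0.15,0,0,0],[0,0,0,0,0,0],[0,0,0,0,0,0]]]'|egrep 'pos|wrist'; python3 -m crank '[[[0,0,0.15,0,0,0],[0,0,0,0,0,0],[0,0,0,0,0,0]]]'|egrep 'pos|wrist'; python3 - <<'E'
from h import *
p=np.array(read_state()['tool_pos']);ms=camera_model("scene");im=read_camera("scene")
u=proj(ms,p)[0];x,y=u.astype(int)-[100,75];print(p,(u-[x,y])*4,(proj(ms,[[.581,.011,.039],[.581,.011,.045]])-[x,y])*4)
cv2.imwrite("pics/s3.png",cv2.resize(im[y:y+150,x:x+200],None,fx=4,fy=4,interpolation=2))
E
```

```text
tool_pos: [0.5808, 0.0108, 0.0157]
wrist_force: [0.6, -1.0, 0.2]
tool_pos: [0.5808, 0.0108, 0.0142]
wrist_force: [1.5, 1.2, 0.3]
[0.58082998 0.0107952  0.01422791] [401.51765994 301.10413758] [[404.95624462 260.8769676 ]
 [405.66671796 250.83172011]]
```

View pics/s3.png

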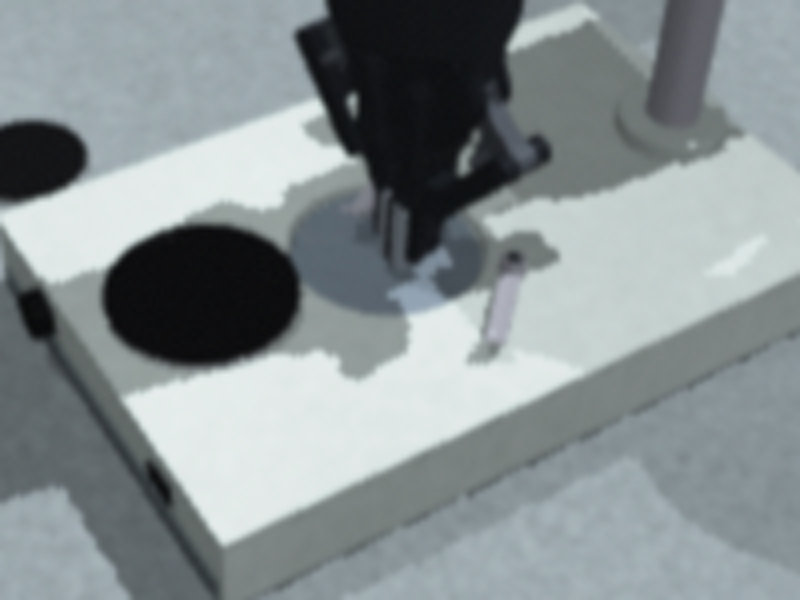

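The finger ends show at about (408,270), right at the recess floor, which projects to (405,261). So contact is close.

```bash
python3 -m crank '[[[0,0,0.1,0,0,0],[0,0,0,0,0,0],[0,0,0,0,0,0]]]'|egrep 'pos|wrist'; python3 -m crank '[[[0,0,0.1,0,0,0],[0,0,0,0,0,0],[0,0,0,0,0,0]]]'|egrep 'pos|wrist'
```

```text
tool_pos: [0.5809, 0.0108, 0.0133]
wrist_force: [0.1, -0.4, 0.5]
tool_pos: [0.5808, 0.0107, 0.0122]
wrist_force: [-0.8, 0.8, 0.2]
```

```bash
python3 -m crank '[[[0,0,0.1,0,0,0],[0,0,0,0,0,0],[0,0,0,0,0,0]]]'|egrep 'pos|wrist'; python3 -m crank '[[[0,0,0.1,0,0,0],[0,0,0,0,0,0],[0,0,0,0,0,0]]]'|egrep 'pos|wrist'; python3 -m crank '[[[0,0,0.1,0,0,0],[0,0,0,0,0,0],[0,0,0,0,0,0]]]'|egrep 'pos|wrist'
```

```text
tool_pos: [0.5808, 0.0108, 0.0112]
wrist_force: [-0.3, 0.5, 0.1]
tool_pos: [0.5808, 0.0108, 0.0102]
wrist_force: [-0.4, 0.8, -0.1]
tool_pos: [0.5808, 0.0108, 0.0092]
wrist_force: [0.1, 0.3, -1.1]
```

```bash
python3 -m crank '[[[0,0,0.1,0,0,0],[0,0,0,0,0,0],[0,0,0,0,0,0]]]'|egrep 'pos|wrist'; python3 -m crank '[[[0,0,0.1,0,0,0],[0,0,0,0,0,0],[0,0,0,0,0,0]]]'|egrep 'pos|wrist'; python3 -m crank '[[[0,0,0.1,0,0,0],[0,0,0,0,0,0],[0,0,0,0,0,0]]]'|egrep 'pos|wrist'
```

```text
tool_pos: [0.5811, 0.0108, 0.0089]
wrist_force: [-1.9, -0.1, 4.6]
tool_pos: [0.5812, 0.0108, 0.0088]
wrist_force: [-3.8, -0.4, 11.5]
tool_pos: [0.5812, 0.0108, 0.0088]
wrist_force: [-6.4, 0.0, 16.9]
```

The floor (39 mm) is touched at a reported z of 8.9 mm, so the shut tips are 30 mm above the reported TCP. I'll raise to a tip height of about 47.5 mm and sweep.

```bash
python3 -m crank '[[[0,0,-1.1,0,0,0],[0,0,0,0,0,0],[0,0,0,0,0,0]]]'|egrep 'pos|wrist'; python3 -m crank '[[[0,-0.9,0,0,0,0],[0,-0.9,0,0,0,0],[0,-0.9,0,0,0,0],[0,-0.9,0,0,0,0],[0,-0.9,0,0,0,0],[0,-0.9,0,0,0,0],[0,0,0,0,0,0],[0,0,0,0,0,0]]]'|egrep 'pos|wrist'
python3 -m crank '[[[0,-0.6,0,0,0,0],[0,-0.6,0,0,0,0],[0,0,0,0,0,0],[0,0,0,0,0,0]]]'|egrep 'pos|wrist'
python3 - <<'E'
from h import *
cv2.imwrite("pics/w3.png",read_camera("wrist"))
E
```

```text
tool_pos: [0.5818, 0.0108, 0.0179]
wrist_force: [-0.4, 0.1, -0.2]
tool_pos: [0.5258, 0.0108, 0.0172]
wrist_force: [0.4, -0.6, 0.3]
tool_pos: [0.5145, 0.0108, 0.0173]
wrist_force: [-0.7, -0.2, 0.1]
```

```bash
python3 -m crank '[[[0,0.8,0,0,0,0],[0,0,-3,0,0,0],[0,0,-3,0,0,0],[-2.5,0.7,-3,0,0,0],[-3,0.8,-3,0,0,0],[-3,0.8,-3,0,0,0],[-3,0,-2,0,0,0],[-3,0,0,0,0,0]]]'|egrep 'pos|wrist'; python3 -m crank '[[[0,0,0,0,0,0],[0,0,0,0,0,0],[0,0,0,0,0,0]]]'
python3 - <<'E'
from h import *
im=read_camera("wrist");m=camera_model("wrist");cv2.imwrite("pics/w4.png",im)
for nm,X in(("postA",(.537,.052,.056)),("tip0",(.556,.0075,.053)),("tip1.6",(.50,.022,.052)),("rec",(.572,.010,.045)),("plate",(.548,-.07,.051))):print(nm,proj(m,X)[0].round())
E
```

```text
tool_pos: [0.55, -0.1346, 0.1916]
wrist_force: [0.4, 0.1, 0.4]
time: 10.28
tool_pos: [0.5451, -0.1319, 0.1844]
tcp_rot: [-2.221, -2.219, 0.0]
wrist_force: [-0.1, 0.5, -0.1]
width: -0.0
grip_force: 0.0
postA [265. -36.]
tip0 [289.  28.]
tip1.6 [220.   8.]
rec [307.  27.]
plate [279. 125.]
```

View pics/w4.png

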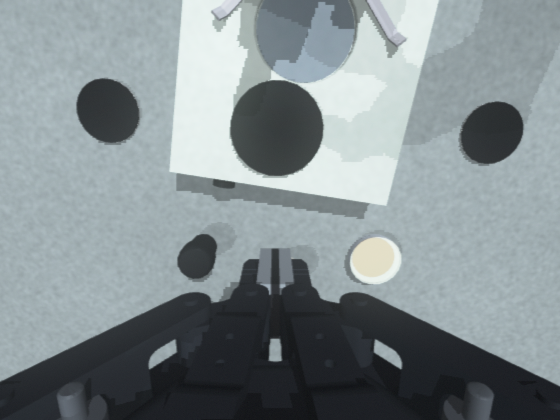

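The clip is swung out, with its tip at (218,15). The plate is at (277,128), the recess above it at (306,30), the dish at (375,260) and the eyepiece at (198,257). Measuring the plate and recess next.

```bash
cat > plate.py <<'E'
from h import *
def plate(im,m,c0):
    k=(im.max(2)<85).astype(np.uint8); n,l,st,ce=cv2.connectedComponentsWithStats(k)
    i=l[int(c0[1]),int(c0[0])]; q=max(cv2.findContours((l==i).astype(np.uint8),0,1)[0],key=cv2.contourArea)[:,0]
    return circ(ray(m,q,.051))
E
python3 - <<'E'
from plate import *
im=cv2.imread("pics/w4.png");m=camera_model("wrist")
c,r=plate(im,m,(277,128));print("plate",c*1000,r*1000)
# recess by hand rim points and masks
P=ray(m,[(255,24),(258,45),(270,67),(290,80),(306,83),(328,78),(348,60),(357,35)],.045);print("recess",*[x*1000 for x in circ(P)])
print("edge",np.round(ray(m,[(170,172),(388,206),(437,10),(182,5)],.045)*1000))
print("tipA",ray(m,[(217,15)],.054)*1000,"tipB",ray(m,[(402,42)],.054)*1000)
print("dish",ray(m,[(375,260)],.014)*1000,"eyep",ray(m,[(198,257)],.025)*1000)
ms=camera_model("scene");print("jar",ray(ms,[(179,265)],.058)*1000,"eyep",ray(ms,[(171,229)],.05)*1000,"plate",ray(ms,[(263,218)],.051)*1000,"rec",ray(ms,[(310,207)],.045)*1000)
E
```

```text
plate [546.04940249 -73.89236709] 40.37783595791112
recess [571.58281402   9.02172932] 43.570362864869296
edge [[ 446. -113.   45.]
 [ 654. -146.   45.]
 [ 680.   23.   45.]
 [ 467.   27.   45.]]
tipA [[497.47479362  16.70040394  54.        ]] tipB [[650.03229946  -3.40009746  54.        ]]
dish [[ 656.05526072 -216.52131038   14.        ]] eyep [[ 461.82675439 -208.39712639   25.        ]]
jar [[ 554.37450199 -235.99567258   58.        ]] eyep [[ 472.41127418 -207.64982211   50.        ]] plate [[549.06345859 -77.01305462  51.        ]] rec [[574.73853124   6.32446799  45.        ]]
```

The clip is at about 1.55 rad. The plate at (546,−74) must go to (571.6,9), which is 17° off +y. I'll push with both tips about 3 cm apart. Opening changes the tip height, so first I'll touch the bare base to the right of the plate to calibrate it.

```bash
python3 -m crank '[[[1.7,2.6,0,0,0,0],[1.7,2.6,0,0,0,0],[1.7,2.6,3,0,0,0],[0,0,3.5,0,0,0],[0,0,3.5,0,0,0],[0,0,3.5,0,0,0],[0,0,1,0,0,0],[0,0,0,0,0,0]]]' 3 20|egrep 'pos|wrist|width'; python3 -m crank '[[[0,0,0,0,0,0],[0,0,0,0,0,0],[0,0,0,0,0,0]]]'|egrep 'pos|wrist|width'
```

```text
tool_pos: [0.618, -0.0796, 0.0363]
wrist_force: [-0.3, -0.9, -0.5]
width: 0.349
tool_pos: [0.625, -0.082, 0.0445]
wrist_force: [0.2, 0.3, -0.7]
width: 0.348
```

```bash
python3 -m crank '[[[0,0,0.8,0,0,0],[0,0,0.8,0,0,0],[0,0,0.8,0,0,0],[0,0,0,0,0,0],[0,0,0,0,0,0],[0,0,0,0,0,0]]]'|egrep 'pos|wrist'; for i in 1 2; do python3 -m crank '[[[0,0,0.15,0,0,0],[0,0,0,0,0,0],[0,0,0,0,0,0]]]'|egrep 'pos|wrist'; done
```

```text
tool_pos: [0.6221, -0.0817, 0.0169]
wrist_force: [0.1, 0.3, -0.2]
tool_pos: [0.6226, -0.0818, 0.0159]
wrist_force: [-0.4, -0.5, -0.8]
tool_pos: [0.6227, -0.0817, 0.0145]
wrist_force: [0.5, -0.5, 0.6]
```

```bash
python3 -m crank '[[[0,0,0.15,0,0,0],[0,0,0,0,0,0],[0,0,0,0,0,0]]]'|egrep 'pos|wrist';python3 -m crank '[[[0,0,0.15,0,0,0],[0,0,0,0,0,0],[0,0,0,0,0,0]]]'|egrep 'pos|wrist'
```

```text
tool_pos: [0.6227, -0.0818, 0.0144]
wrist_force: [-3.1, 0.1, 9.5]
tool_pos: [0.6227, -0.0818, 0.0143]
wrist_force: [-7.2, 1.6, 16.0]
```

Base contact comes at a reported z of 14.4 mm, so pushing height is about 16.5 mm. Moving behind the plate and turning 0.3 rad.

```bash
python3 -m crank '[[[0,0,-2.5,0,0,0],[0,0,-2.5,0,0,0],[-1.7,-3.1,0,0,0,0],[-1.7,-3.1,0,0,0,0],[-1.7,-3.2,0,0,0,0],[0,0,0,0,0,0.1],[0,0,0,0,0,0.1],[0,0,0,0,0,0.1]]]'|egrep 'pos|wrist'; python3 -m crank '[[[0,0,0,0,0,0],[0,0,0,0,0,0],[0,0,0,0,0,0]]]'
python3 - <<'E'
from plate import *
from scipy.spatial.transform import Rotation as Rn
s=read_state();R=Rn.from_rotvec(s['tcp_rot']).as_matrix();p=np.array(s['tool_pos'])
m=camera_model("wrist");im=read_camera("wrist");cv2.imwrite("pics/w5.png",im)
c0=proj(m,(.546,-.074,.051))[0];c,r=plate(im,m,c0);print(p,R[:,0].round(3),c0,"plate",c*1000,r*1000)
g=np.array([.5716,.009]);print("in tool cm plate",(R.T@(np.r_[c,0]-p))[:2]*100,"recess",(R.T@(np.r_[g,0]-p))[:2]*100)
E
```

```text
tool_pos: [0.5276, -0.1331, 0.0614]
wrist_force: [-0.4, 0.3, 0.1]
time: 13.67
tool_pos: [0.5285, -0.1327, 0.0613]
tcp_rot: [-2.526, -1.868, 0.0]
wrist_force: [0.7, -0.3, 0.1]
width: 0.351
grip_force: 0.0
[ 0.52851812 -0.13265923  0.06129014] [ 0.293  0.956 -0.   ] [273.93923187 128.83979349] plate [546.39489841 -74.47993732] 40.99759265301401
in tool cm plate [6.08646771e+00 4.34166042e-03] recess [14.80659597 -0.03218297]
```

Alignment is very good: plate and recess both lie on the tool's x line, at 6.1 and 14.8 cm. Going down and pushing 8 cm.

```bash
python3 -m crank '[[[0,0,1.5,0,0,0],[0,0,1.5,0,0,0],[0,0,1,0,0,0],[0,0,0.4,0,0,0],[0,0,0,0,0,0],[0,0,0,0,0,0],[0,0,0,0,0,0]]]'|egrep 'pos|wrist'
```

```text
tool_pos: [0.5292, -0.1329, 0.018]
wrist_force: [0.7, -0.3, 0.1]
```

```bash
python3 -m crank '[[[0.6,0,0.1,0,0,0],[0.6,0,0,0,0,0],[0.6,0,0,0,0,0],[0.6,0,0,0,0,0],[0.6,0,0,0,0,0],[0.6,0,0,0,0,0],[0,0,0,0,0,0],[0,0,0,0,0,0]]]'|egrep 'pos|wrist'
python3 -m crank '[[[0.6,0,0,0,0,0],[0.6,0,0,0,0,0],[0.6,0,0,0,0,0],[0.6,0,0,0,0,0],[0.6,0,0,0,0,0],[0.6,0,0,0,0,0],[0,0,0,0,0,0],[0,0,0,0,0,0]]]'|egrep 'pos|wrist'
cat > look.py <<'E'
from plate import *
from scipy.spatial.transform import Rotation as Rn
import sys
s=read_state();R=Rn.from_rotvec(s['tcp_rot']).as_matrix();p=np.array(s['tool_pos'])
m=camera_model("wrist");im=read_camera("wrist");cv2.imwrite(sys.argv[1],im)
g=np.array([.5716,.009])
pc=p+R[:,0]*.05; gc=proj(m,np.r_[pc[:2]+R[:2,0]*.02,.051])[0]
k=(im.max(2)<85).astype(np.uint8)
H=ray(m,[(u,v) for v in range(420) for u in range(560)],.051).reshape(420,560,3)
L=(H-p)@R; w=(k>0)&(L[...,0]>.022)&(abs(L[...,1])<.05)&(L[...,0]<.12)
n,l,st,ce=cv2.connectedComponentsWithStats(w.astype(np.uint8));i=1+st[1:,4].argmax()
q=max(cv2.findContours((l==i).astype(np.uint8),0,1)[0],key=cv2.contourArea)[:,0]
Q=L[q[:,1],q[:,0]];Q=Q[Q[:,0]>.045];c,r=circ(Q);gl=R.T@(np.r_[g,0]-p)
print("tool cm: plate",c*100,"r",r*100,"front",Q[:,0].max()*100,"recess",gl[:2]*100)
E
python3 look.py pics/w6.png
```

```text
tool_pos: [0.5392, -0.0977, 0.0162]
wrist_force: [0.0, -0.7, -0.1]
tool_pos: [0.5499, -0.0635, 0.0163]
wrist_force: [-0.2, -0.6, 0.5]
tool cm: plate [ 5.18223708 -0.0076156 ] r 4.107063471733113 front 9.306457966976515 recess [ 7.5653232  -0.05816788]
```

The plate is centred between the tips with 24 mm to go. Continuing.

```bash
python3 -m crank '[[[0.5,0,0,0,0,0],[0.5,0,0,0,0,0],[0.4,0,0,0,0,0],[0.3,0,0,0,0,0],[0.3,0,0,0,0,0],[0,0,0,0,0,0],[0,0,0,0,0,0]]]'|egrep 'pos|wrist'
python3 look.py pics/w7.png
python3 -m crank '[[[0.2,0,0,0,0,0],[0,0,0,0,0,0],[0,0,0,0,0,0]]]'|egrep 'pos|wrist'
python3 look.py pics/w8.png
```

```text
tool_pos: [0.5557, -0.0446, 0.0163]
wrist_force: [1.1, -0.2, -0.5]
tool cm: plate [5.05799846 0.03110619] r 4.065678926978455 front 9.130872778756574 recess [ 5.5871457  -0.06563221]
tool_pos: [0.5562, -0.0429, 0.0163]
wrist_force: [-0.5, -0.5, -0.7]
tool cm: plate [5.01505405 0.03112576] r 4.048429192640411 front 9.061936367273194 recess [ 5.41513057 -0.06515884]
```

```bash
for i in 1 2 3; do python3 -m crank '[[[0.2,0,0,0,0,0],[0,0,0,0,0,0],[0,0,0,0,0,0]]]'|egrep 'pos|wrist'
python3 look.py pics/w9$i.png; done
```

```text
tool_pos: [0.5568, -0.0409, 0.0163]
wrist_force: [0.6, -0.8, 0.7]
tool cm: plate [5.03293091 0.01294717] r 4.029546665096134 front 9.061797026871774 recess [ 5.20710849 -0.06457468]
tool_pos: [0.5575, -0.039, 0.0163]
wrist_force: [0.4, -0.6, 1.4]
tool cm: plate [ 5.00046733 -0.01705848] r 3.9619052302176363 front 8.95496005688365 recess [ 5.00148425 -0.06806031]
tool_pos: [0.558, -0.0371, 0.0163]
wrist_force: [-0.0, -0.8, -0.1]
tool cm: plate [ 4.81551265 -0.01481099] r 3.957955173567193 front 8.78006222525825 recess [ 4.80400347 -0.06609473]
```

In the last step the plate stopped following the tool and its apparent radius shrank, so it has dropped. I'll back off and verify that from above, along with clip B.

```bash
python3 -m crank '[[[-1,0,0,0,0,0],[0,0,-3,0,0,0],[0,0,-3.5,0,0,0],[-3,0,-3.5,0,0,0],[-3,0,-3,0,0,0],[0,0,0,0,0,0],[0,0,0,0,0,0],[0,0,0,0,0,0]]]'|egrep 'time|pos|wrist'
python3 -m crank '[[[0,0,0,0,0,0],[0,0,0,0,0,0],[0,0,0,0,0,0]]]'|egrep 'time|pos|wrist'
python3 - <<'E'
from plate import *
m=camera_model("wrist");im=read_camera("wrist")
k=(im.max(2)<85).astype(np.uint8)
c0=proj(m,(.5716,.009,.045))[0].astype(int);l=cv2.connectedComponents(k)[1]
q=max(cv2.findContours((l==l[c0[1],c0[0]]).astype(np.uint8),0,1)[0],key=cv2.contourArea)[:,0]
for z in(.045,.051):
    P=ray(m,q,z);c,r=circ(P);res=np.hypot(*(P[:,:2]-c).T)-r
    print(z,c*1000,r*1000,"fit rms mm",res.std()*1000)
# per-side gap to the recess rim and ellipse-based tilt check in scene view
for n in("scene","side"):
    mm=camera_model(n);I=read_camera(n);kk=(I.max(2)<70).astype(np.uint8);a=proj(mm,(.5716,.009,.045))[0].astype(int)
    ll=cv2.connectedComponents(kk)[1]
    if kk[a[1],a[0]]:
        Q=max(cv2.findContours((ll==ll[a[1],a[0]]).astype(np.uint8),0,1)[0],key=cv2.contourArea)[:,0]
        for z in(.045,.048):
            P=ray(mm,Q,z);c,r=circ(P);print(n,z,c*1000,r*1000,(np.hypot(*(P[:,:2]-c).T)-r).std()*1000)
for nm,uv in(("A",(.537,.052,.056)),("B",(.6204,.038,.056))):print(nm,proj(m,uv)[0])
for x,y in((.4975,.0167),(.650,-.0034)):
    u=proj(m,(x,y,.054))[0].astype(int);print(u,im[max(u[1]-1,0):u[1]+2,u[0]-1:u[0]+2].mean((0,1)).round())
cv2.imwrite("pics/end.png",im)
E
```

```text
time: 18.18
tool_pos: [0.5378, -0.1012, 0.142]
wrist_force: [1.0, 0.1, 0.1]
time: 18.43
tool_pos: [0.5373, -0.0999, 0.1406]
wrist_force: [0.1, -0.1, 0.7]
0.045 [571.34340701   6.74944301] 40.602078940789454 fit rms mm 1.6201512841956502
0.051 [571.03416925   5.78192843] 39.693998312563274 fit rms mm 1.5839159968811727
scene 0.045 [572.40415765   7.10216172] 40.46731154092151 0.851860561669214
scene 0.048 [574.7318713    4.79984036] 40.204787589837714 0.8463342790498605
side 0.045 [571.56245869  10.18017296] 40.23004731373058 0.6278104045077244
side 0.048 [569.75080974  11.39369337] 40.025366695212945 0.6246162590744964
A [209.37873413  -0.58183388]
B [332.73328199 -19.5204545 ]
[175  71] [182. 173. 169.]
[387  31] [159. 151. 147.]
```

Scene and side fits are consistent with the plate flush in the recess. To confirm, I'll lightly touch its trailing part: flush contact should come at a reported z of about 14.4 mm.

```bash
python3 -m crank '[[[3.1,0,2,0,0,0],[3.1,0,2.5,0,0,0],[3.2,0,2.5,0,0,0],[0,0,2,0,0,0],[0,0,1,0,0,0],[0,0,0.5,0,0,0],[0,0,0,0,0,0],[0,0,0,0,0,0]]]'|egrep 'time|pos|wrist'
python3 -m crank '[[[0,0,0,0,0,0],[0,0,0,0,0,0]]]'|egrep 'pos|wrist'
```

```text
time: 19.25
tool_pos: [0.5666, -0.0117, 0.0381]
wrist_force: [0.9, 0.2, -0.3]
tool_pos: [0.5674, -0.0118, 0.0391]
wrist_force: [-0.4, -0.3, -0.5]
```

```bash
python3 -m crank '[[[0,0,0.5,0,0,0],[0,0,0.5,0,0,0],[0,0,0.3,0,0,0],[0,0,0,0,0,0],[0,0,0,0,0,0]]]'|egrep 'pos|wrist'; python3 -m crank '[[[0,0,0.3,0,0,0],[0,0,0.2,0,0,0],[0,0,0,0,0,0],[0,0,0,0,0,0]]]'|egrep 'pos|wrist'
```

```text
tool_pos: [0.5656, -0.011, 0.0238]
wrist_force: [1.0, -0.2, 0.1]
tool_pos: [0.5659, -0.0109, 0.0192]
wrist_force: [0.1, 0.6, 0.1]
```

```bash
python3 -m crank '[[[0,0,0.15,0,0,0],[0,0,0,0,0,0],[0,0,0,0,0,0]]]'|egrep 'pos|wrist'; python3 -m crank '[[[0,0,0.15,0,0,0],[0,0,0,0,0,0],[0,0,0,0,0,0]]]'|egrep 'pos|wrist'
```

```text
tool_pos: [0.5661, -0.011, 0.0178]
wrist_force: [0.2, 0.2, -0.1]
tool_pos: [0.566, -0.011, 0.0163]
wrist_force: [0.4, 0.5, -0.1]
```

```bash
python3 -m crank '[[[0,0,0.15,0,0,0],[0,0,0,0,0,0],[0,0,0,0,0,0]]]'|egrep 'pos|wrist'; python3 -m crank '[[[0,0,0.15,0,0,0],[0,0,0,0,0,0],[0,0,0,0,0,0]]]'|egrep 'pos|wrist'
```

```text
tool_pos: [0.566, -0.011, 0.0148]
wrist_force: [0.6, 0.7, 0.3]
tool_pos: [0.5663, -0.011, 0.0144]
wrist_force: [-2.1, 0.0, 6.2]
```

Contact came at 14.4 mm, exactly base-top height, so the plate is flush. Retracting and handing in.

```bash
python3 -m crank '[[[0,0,-1,0,0,0],[0,0,-3,0,0,0],[0,0,-3.5,0,0,0],[0,0,-3.5,0,0,0],[0,0,-2,0,0,0],[0,0,0,0,0,0],[0,0,0,0,0,0],[0,0,0,0,0,0]]]'|egrep 'time|pos|wrist'; python3 -m crank '[[[0,0,0,0,0,0],[0,0,0,0,0,0],[0,0,0,0,0,0]]]'|egrep 'pos|wrist'; python3 -c "
from workcell import *
print(finish_job())"
```

```text
time: 21.83
tool_pos: [0.5655, -0.011, 0.1429]
wrist_force: [-0.5, 0.3, -0.1]
tool_pos: [0.565, -0.0109, 0.1417]
wrist_force: [0.1, -0.1, -0.9]
the job is handed in; nothing more can be done
None
```

I swung the clip out to about 1.55 rad, pushed the plate into the recess (a light touch found its top level with the base top), and handed the job in at about 22 s; the verdict was not shown.

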